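Open the ratchet clamp that holds the jar

TASK

The small amber jar stands between the jaws of one of the two bench ratchet clamps. On that clamp, first flip the pawl back off the toothed bar by its ball-ended lever so that it lies over and stays there, then slide the sliding jaw fully back, away from the jar. Leave the jar standing upright where it is, and let go of everything.

Things in the scene. Friction and masses are not known exactly. Their poses are not given: they have to be found in the camera images.
- jar_clamp: The clamp that holds the jar, fixed to the worktop: aluminium base 80 x 275 x 12 mm lying roughly across in front of the robot. Origin on the worktop; +y runs along it to the fixed jaw (face at y 0.067), -y to the pawl (pin at y -0.140, steel cheeks 50 mm high). Jaws 75 mm high, toothed bar's top at 29 mm. The like clamp standing empty is not listed. A loaded shelf hangs over the worktop beyond x 0.63.
- pawl_knob (a point): Centre of the 18 mm black ball on the pawl's 8 mm lever rod, 52 mm from its pin (42 mm up). Engaged, it leans 0.5 rad from upright to the jar, ball 88 mm up, about 60 mm free between ball and jaw grip. Flipped, it leans 0.75 rad the other way: ball 60 mm further along -y of the clamp, 80 mm up (94 on the way). Shut fingers can push it over sideways, under 1 N.
- pawl (a joint): Turn of the pawl, rad: 0 = engaged, nose down in the teeth, so that the sliding jaw cannot go back; 1.25 = fully flipped back off the bar. Its weight keeps it either way; past about 0.8 it falls over by itself and stays flipped.
- jaw_grip (a point): Point in the black grip fin on top of the sliding jaw, 68 mm above the worktop, midway between the fin's sides. The fin is 16 mm thick (x, across the clamp), 22 mm long (y, along it) and stands from 40 to 86 mm up on a steel carriage 44 mm wide. Axes as the clamp's: +y to the jar; the jaw opens along -y, towards the pawl.
- jaw (a joint): How far the sliding jaw has gone back, m: 0.002 to 0.005 at the start, 0.055 = fully back at its stop. With the pawl engaged it can go back less than 10 mm; with the pawl flipped it slides against about 2 N of friction and stays where it is left.
- jar_centre (a point): Centre, half-way up, of the amber jar with black cap, 52 mm diameter, 89 mm high, standing loose on the clamp's base between the jaws, 3 to 6 mm clear of the sliding jaw. Its top is 101 mm above the worktop; z points up. It lies 68 mm in +y of the jaw grip when the jaw is at 0.
There are look-alikes about, which are no part of the job. What is shaped like the part that bears jar_centre but red is not meant.

How it is judged:
On the way, in this order (a step that is already met when the one before it is completed fails the run):
1. the pawl is flipped back off the bar while the jaw is still closed (value of joint pawl above 0.9 rad and value of joint jaw below 0.014 m), for 0.1 s.
2. the sliding jaw is slid fully back (value of joint jaw above 0.042 m), for 0.2 s.
At the end, for the whole second after the job is handed in: The pawl lies flipped back (over 0.9 rad of 1.25), the sliding jaw is back within 13 mm of its stop, and the jar stands upright (within 10 degrees) within 20 mm of where it stood (value of joint pawl above 0.9 rad and value of joint jaw above 0.042 m and angle between jar_centre's own z axis and vertical below 0.17 rad and distance of jar_centre from where it was at the start of the episode below 0.02 m); the robot touches nothing.
It also fails if it takes over 45 s, if anything falls off the work surface, if the arm or the gripper's body presses on something with over 40 N, if the wrist force passes 120 N, or if a joint passes its speed limit or range.

ROBOT

A 6-joint arm with a two-finger parallel gripper is mounted at the origin on a cart in front of the work surface, level with it; the furniture and walls round the work are solid. World frame = base frame: x ahead of the robot, y to its left, z up, the work surface at z = 0. Lengths are in m, angles in rad, forces in N, time in s.
With the tool pointing down it reaches from about 0.25 to 0.775 m from the base axis. Payload 4 kg.
Tool frame: the origin (TCP) lies between the finger pads; the fingertips stand 19 mm ahead of it and the grasp point (between the pads) is the TCP (robot.tip_reach is the y of the fingertips in the tool frame, in m); y points along the fingers, x is the direction in which the jaws open and shut, and the axes are right-handed (so a half turn about y gives the same grasp; the last joint's range is limited). The gripper opens to 94 mm and grips with 3 to 60 N. Pads are 16 mm wide; open, the fingers measure 119 mm over their backs; the gripper's body (75 mm by 177 mm) begins 78 mm behind the grasp point.
Start: joints at [1.241, 0.087, 1.371, -0, 1.684, -0.103], TCP at [0.124, 0.536, 0.225] pointing down, gripper open.
Joint ranges: [-3.1, 3.1], [-0.76, 2.03], [0.27, 2.55], [-1.08, 4.22], [0.17, 2.65], [-2.57, 2.57]. Speed limits (rad/s): [2.79, 2.79, 3.14, 3.14, 3.14, 3.14].

INTERFACE

Orientations are given as [roll, pitch, yaw] about the fixed x, y, z axes, in that order (R = Rz(yaw) Ry(pitch) Rx(roll)).
In Python, from bench import robot, imaging, order gives the robot as it stands.
- The arm moves only by the tool send_rows, never from a script. Its argument "moves" is text: rows parted by semicolons, each of 5 numbers parted by spaces: the gripper's target within -1 to 1 (shut at 1, half-way at 0, fully open at -1), then the shift along the tool's x, y, z in m, then the turn about the tool's y in degrees. In form: fingers tx ty tz roll; .... A call has exactly 10 rows; each row shifts and turns the commanded pose from where the row before left it, along the tool's axes as they then stand; what a row does not reach is not made up. A row lasts 1/12 s, in which the tool goes at most 41.7 mm and 7.16 degrees, less where a joint would pass 70% of its speed; a pose out of reach is approached as far as the arm can. A call with a gripper value outside its range is refused whole. The fingers move at their own pace and stop on an object; the grip force is fixed at half the most. Time passes only in rows, so rows that do not move let the fingers close, or fill a call up. It gives the time, the measured TCP pose, the force and the opening at its end, in the units of the state.
- robot.get_obs(): the state, without advancing time (a new reading comes with each control period).
- imaging.snapshot(name): name is "side" or "top" or "wrist"; returns a dict with "image" (400x640x3 uint8, red, green, blue), "mtx" (3x3 intrinsics, pixels), "R" (3x3) and "t" (3): a world point X has camera coordinates R X + t. Camera axes: x right, y down, z forward; pixel columns grow to the right and rows downward; lengths in m; the calibration is good to about 2 mm. A picture is of the moment at which its call begins. There is no depth.
- order.close_job(): hands the job in, once; it reports no verdict.
Trained networks look in a picture, given as the dict that the camera call returned (one of the last four; its "shot" number tells which), for a name from the list of things; names that differ only in an ending like _2 or _b are one class to them, and where a whole thing is asked for, a point or a joint stands for the part that bears it (a point fixed in the world has none). Each returns a list of dicts, best first, with "conf" (0 to 1); they miss things now and then, are a little off and sometimes report something else, mostly with a low value. They report only what shows in the picture. A call takes as long as a camera call. They do not tell look-alikes from the thing itself.
- imaging.recognise(picture, target): "centre" ([column, row] in pixels, amid what is visible of it).
- imaging.landmark_of(picture, target): "centre" ([column, row] in pixels: a listed point, or the origin of a listed thing).
The state is a dict: "time": time; "joint_positions": joint angles; "qvel": joint speeds; "joint_torque": joint torques, N m; "tool_pos": TCP position; "ee_rot": TCP orientation; "wrist_force": force on the tool from outside, world axes, zero at the start; "wrist_torque": the same for the moment, N m; "width": finger opening in m.
Only numpy, scipy, OpenCV 4.12 (cv2) and the standard library are available. Lean on these libraries where they do the work, as an engineer would, in place of code of your own. Each camera call takes 0.05 s, during which the arm holds its last target.

## Working session

There is one attempt and no reset: what is moved stays moved. The work goes in short steps, Python scripts to look and compute and a tool call to move; the robot and the scene stay as the last step left them, time stands still between calls to the robot, and variables do not carry over. Pictures are saved under pics/ and viewed, and the job is handed in when it is done.

Besides the shell and the picture viewer there is one more tool, called after ">>>" by a JSON object that holds its "op" and its "data". send_rows: Moves the arm, as the interface text tells. Its arguments: {"type":"object","properties":{"moves":{"type":"string"}},"required":["moves"]}

```bash
mkdir -p pics; ls
python3 - <<'E'
from bench import robot, imaging, order
import cv2,pickle
o=robot.get_obs();print(o)
P={}
for n in("side","top","wrist"):
    p=imaging.snapshot(n);P[n]=p
    cv2.imwrite(f"pics/{n}0.png",p["image"][:,:,::-1])
    for t in("jar_clamp","pawl_knob","jaw_grip","jar_centre"):
        print(n,t,[(d["centre"],round(d["conf"],2)) for d in imaging.landmark_of(p,t)])
pickle.dump(P,open("p0.pkl","wb"))
E
```

```text
pics
{'time': 0.0, 'joint_positions': array([ 1.24088058e+00,  8.79321755e-02,  1.37220599e+00, -1.95916107e-05,
        1.68357069e+00, -1.03081468e-01]), 'qvel': array([-0.00035014,  0.00069292, -0.00131558, -0.00014951, -0.00122335,
       -0.00017987]), 'joint_torque': array([-9.51744914e-04, -3.40167904e+01, -3.02433157e+01,  7.17888563e-02,
        3.27030849e-02, -1.54444560e-04]), 'tool_pos': array([0.12353448, 0.53544877, 0.22334108]), 'ee_rot': array([-1.57059794,  0.00210697,  1.34396007]), 'wrist_force': array([-0.0295518 ,  0.95047978,  0.14085345]), 'wrist_torque': array([-0.00125883,  0.02941167, -0.01221334]), 'width': 0.09394976633144052}
side jar_clamp [([313.2, 247.8], 0.95)]
side pawl_knob [([323.5, 251.7], 0.5)]
side jaw_grip [([315.2, 233.5], 0.78)]
side jar_centre [([324.5, 311.3], 0.89), ([310.0, 222.9], 0.55)]
top jar_clamp [([373.2, 221.4], 0.85)]
top pawl_knob [([416.6, 215.9], 0.45)]
top jaw_grip [([384.2, 218.0], 0.59)]
top jar_centre [([354.6, 218.4], 0.86), ([468.6, 242.8], 0.7)]
wrist jar_clamp []
wrist pawl_knob []
wrist jaw_grip []
wrist jar_centre []
```

View pics/side0.png

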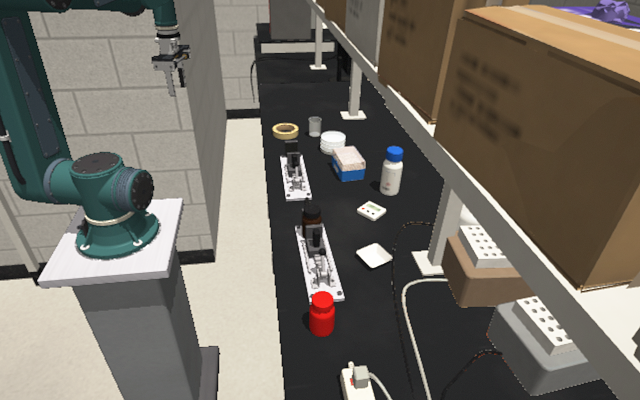

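View pics/top0.png

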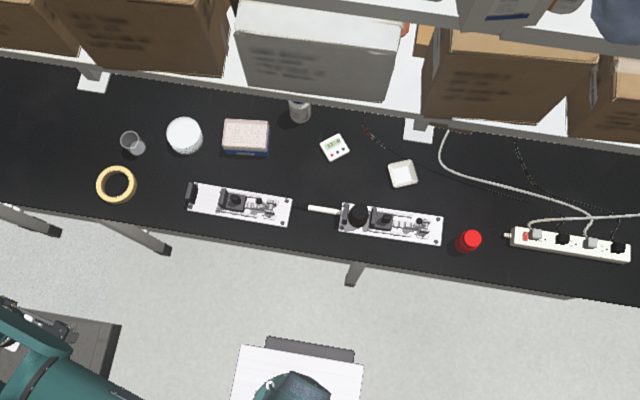

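Run:
```python
import cv2
a=cv2.imread("pics/side0.png");b=cv2.imread("pics/top0.png")
cv2.imwrite("pics/cs.png",cv2.resize(a[170:350,250:400],None,fx=4,fy=4,interpolation=2)[:600])
cv2.imwrite("pics/ct.png",cv2.resize(b[160:280,310:500],None,fx=4,fy=4,interpolation=2))
```

```text
(no output)
```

View pics/cs.png

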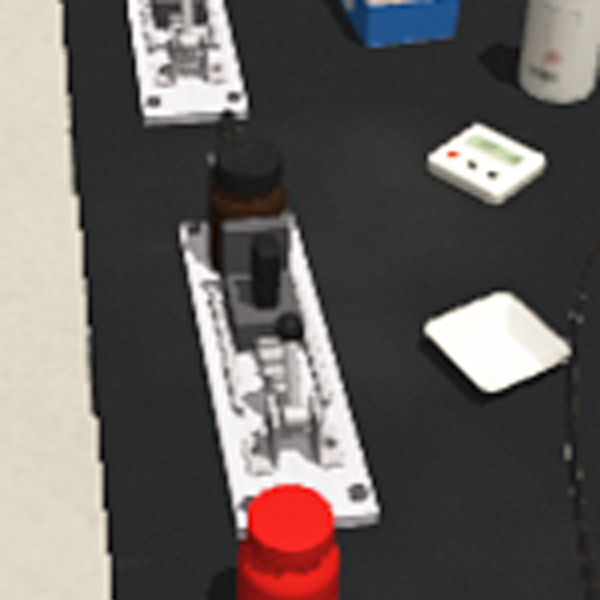

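View pics/ct.png

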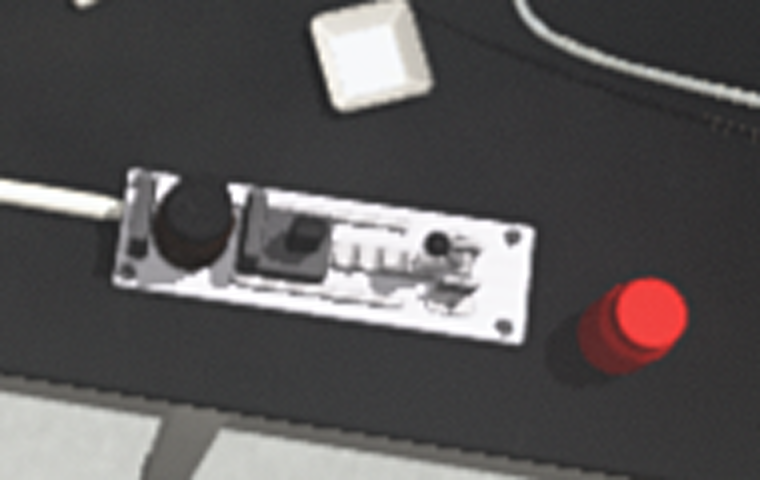

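The jar clamp is the one at top (390,222) / side (318,262), with the amber jar at top (357,216) / side (312,215). Look-alikes are the empty clamp at top (240,203) / side (295,175) and the red jar at top (468,241) / side (322,315). The knob shows at side (322,252) and top (419,221).

```bash
cat > h.py <<'E'
import numpy as np, cv2
def ray(p,c):
    d=np.linalg.inv(p["mtx"])@[c[0],c[1],1]; R=np.array(p["R"]);t=np.array(p["t"]).ravel()
    return -R.T@t, R.T@d/np.linalg.norm(d)
def tri(ps,cs):
    A=np.zeros((3,3));b=np.zeros(3);L=[ray(p,c) for p,c in zip(ps,cs)]
    for o,d in L:
        M=np.eye(3)-np.outer(d,d);A+=M;b+=M@o
    X=np.linalg.solve(A,b)
    return X,[float(np.linalg.norm((np.eye(3)-np.outer(d,d))@(X-o))) for o,d in L]
def proj(p,X): 
    c=np.array(p["R"])@X+np.array(p["t"]).ravel(); u=p["mtx"]@c; return u[:2]/u[2]
def onz(p,c,z):
    o,d=ray(p,c); return o+d*(z-o[2])/d[2]
E
python3 - <<'E'
from h import *
import pickle
P=pickle.load(open("p0.pkl","rb"));s,t=P["side"],P["top"]
for n,a,b in[("knob",(322.2,251.7),(419.2,220.7)),("grip",(315.2,233.5),(384.2,218)),("jar",(310,222.9),(354.6,218.4)),("clamp",(313.2,247.8),(373.2,221.4))]:
    print(n,*tri([s,t],[a,b]))
# base corners in top at z=.012
for c in [(135,170),(533,228),(522,345),(114,287)]:
    print(onz(t,(310+c[0]/4,160+c[1]/4),.012))
E
```

```text
knob [ 0.52099338 -0.24139668  0.08741917] [0.000766041783108512, 0.0007660417831088834]
grip [ 0.51779129 -0.15413904  0.07010115] [0.0009969563759742361, 0.0009969563759740735]
jar [ 0.51265548 -0.07953452  0.04534152] [0.003638999910593939, 0.0036389999105939344]
clamp [ 0.51829731 -0.13152964  0.00376166] [0.00024896373419566975, 0.0002489637341956023]
[ 0.55549253 -0.0448405   0.012     ]
[ 0.55959956 -0.31546538  0.012     ]
[ 0.47912601 -0.3167239   0.012     ]
[ 0.47339662 -0.04342705  0.012     ]
```

>>> {"op": "send_rows", "data": {"moves": "1 0 0 0 7; 1 0 0 0 7; 1 0 0 0 7; 1 0 0 0 7; 1 0 0 0 7; 1 0 0 0 7; 1 0 0 0 7; 1 0 0 0 7; 1 0 0 0 7; 1 0 0 0 7"}}

```text
time: 1.58
tool_pos: [0.1237, 0.5359, 0.2245]
ee_rot: [-1.571, -0.0, 0.116]
wrist_force: [0.3, -0.4, -0.4]
width: 0.0306
```

>>> {"op": "send_rows", "data": {"moves": "1 0 0 0 6; 1 0 0 0 0; 1 0 0 0 0; 1 0 0 0 0; 1 0 0 0 0; 1 0 0 0 0; 1 0 0 0 0; 1 0 0 0 0; 1 0 0 0 0; 1 0 0 0 0"}}

```text
time: 2.42
tool_pos: [0.1237, 0.5359, 0.2245]
ee_rot: [-1.571, -0.0, 0.018]
wrist_force: [-0.7, 0.1, 0.5]
width: 0.0004
```

>>> {"op": "send_rows", "data": {"moves": "1 0.018 0 -0.036 0; 1 0.018 0 -0.036 0; 1 0.018 0 -0.036 0; 1 0.018 0 -0.036 0; 1 0.018 0 -0.036 0; 1 0.018 0 -0.036 0; 1 0.018 0 -0.036 0; 1 0.018 0 -0.036 0; 1 0.018 0 -0.036 0; 1 0.018 0 -0.036 0"}}

```text
time: 3.25
tool_pos: [0.3103, 0.1774, 0.2248]
ee_rot: [-1.57, -0.002, 0.018]
wrist_force: [0.3, 0.4, 1.0]
width: 0.0004
```

>>> {"op": "send_rows", "data": {"moves": "1 0.018 0 -0.036 0; 1 0.018 0 -0.036 0; 1 0.018 0 -0.036 0; 1 0.018 0 -0.036 0; 1 0.018 0 -0.036 0; 1 0.018 0 -0.036 0; 1 0.018 0 -0.036 0; 1 0.018 0 -0.036 0; 1 0 0 0 0; 1 0 0 0 0"}}

```text
time: 4.08
tool_pos: [0.4591, -0.1077, 0.2237]
ee_rot: [-1.57, 0.002, 0.014]
wrist_force: [-0.8, 0.1, -0.5]
width: 0.0004
```

Run:
```python
from bench import robot, imaging, order
import cv2,pickle
o=robot.get_obs();print(o["tool_pos"],o["ee_rot"],o["joint_positions"])
P={}
for n in("top","wrist"):
    p=imaging.snapshot(n);P[n]=p
    cv2.imwrite(f"pics/{n}1.png",p["image"][:,:,::-1])
    for t in("jar_clamp","pawl_knob","jaw_grip","jar_centre"):
        print(n,t,[(d["centre"],round(d["conf"],2)) for d in imaging.landmark_of(p,t)])
pickle.dump(P,open("p1.pkl","wb"))
```

```text
[ 0.45914418 -0.10773883  0.22369918] [-1.5697368   0.00180988  0.01413934] [-3.51027815e-01 -8.69981197e-02  1.54650330e+00  3.45561057e-04
  1.68415637e+00 -3.65127458e-01]
top jar_clamp [([415.6, 220.1], 0.75)]
top pawl_knob [([420.0, 219.5], 0.47)]
top jaw_grip []
top jar_centre [([469.2, 239.6], 0.84), ([357.9, 215.4], 0.65)]
wrist jar_clamp [([372.7, 187.4], 0.64)]
wrist pawl_knob []
wrist jaw_grip [([381.9, 237.2], 0.56)]
wrist jar_centre [([385.0, 165.9], 0.77)]
```

View pics/wrist1.png

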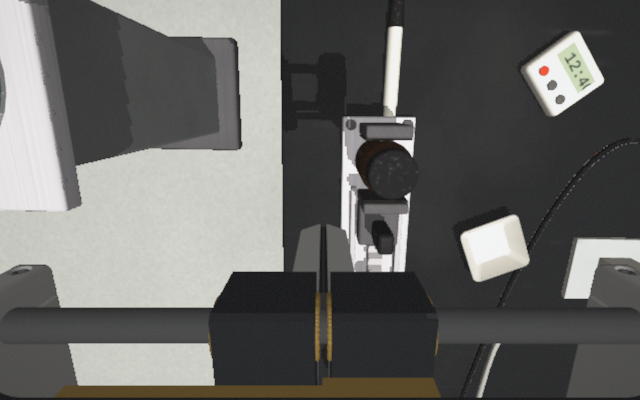

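The wrist view shows the amber jar at (387,170), the fin at (381,238) and the base at (378,200). The knob is hidden behind the fingers, so I'll shift along -y to see it.

>>> {"op": "send_rows", "data": {"moves": "1 0 0 -0.03 0; 1 0 0 -0.03 0; 1 0 0 -0.03 0; 1 0 0 -0.03 0; 1 0 0 0 0; 1 0 0 0 0; 1 0 0 0 0; 1 0 0 0 0; 1 0 0 0 0; 1 0 0 0 0"}}

```text
time: 5.42
tool_pos: [0.4613, -0.2252, 0.2247]
ee_rot: [-1.571, -0.0, 0.019]
wrist_force: [-0.4, -0.0, -0.3]
width: 0.0003
```

Run:
```python
from bench import robot, imaging, order
import cv2,pickle
o=robot.get_obs();print(o["tool_pos"],o["ee_rot"])
P={}
for n in("wrist",):
    p=imaging.snapshot(n);P[n]=p
    cv2.imwrite(f"pics/{n}2.png",p["image"][:,:,::-1])
    cv2.imwrite(f"pics/{n}2c.png",cv2.resize(p["image"][50:250,300:500,::-1],None,fx=3,fy=3,interpolation=2))
    for t in("jar_clamp","pawl_knob","jaw_grip","jar_centre"):
        print(n,t,[(d["centre"],round(d["conf"],2)) for d in imaging.landmark_of(p,t)])
pickle.dump(P,open("p2.pkl","wb"))
```

```text
[ 0.46127597 -0.22524591  0.22468963] [-1.57080025e+00 -4.45538795e-04  1.91367776e-02]
wrist jar_clamp [([377.9, 80.5], 0.62)]
wrist pawl_knob [([389.9, 210.8], 0.9)]
wrist jaw_grip [([387.7, 118.6], 0.75)]
wrist jar_centre [([389.9, 33.6], 0.66), ([387.8, 116.7], 0.57)]
```

View pics/wrist2c.png

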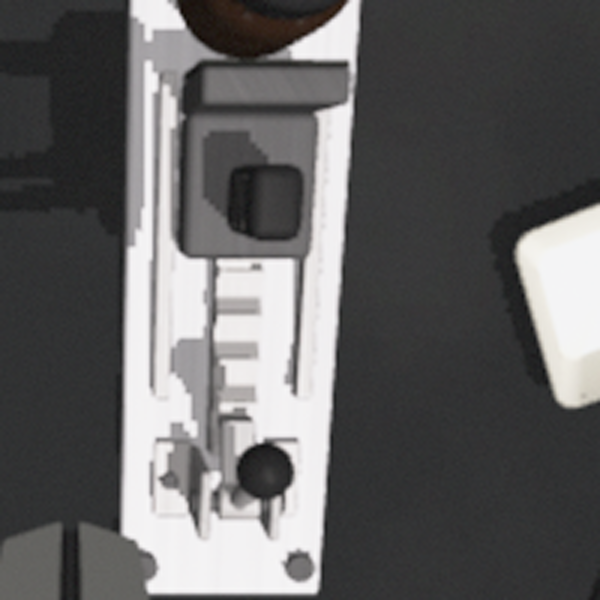

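The crop shows the ball at (388,207), leaning towards the jar, with the fin at (390,117), the jaw plate and the jar beyond. This is the right clamp.

Run:
```python
from h import *
import pickle
P=pickle.load(open("p0.pkl","rb"));s,t=P["side"],P["top"]
w1=pickle.load(open("p1.pkl","rb"))["wrist"];w=pickle.load(open("p2.pkl","rb"))["wrist"]
print(*tri([s,t,w],[(322.2,251.7),(419.2,220.7),(388.3,207)]))
print(*tri([t,w],[(419.2,220.7),(388.3,207)]))
print("grip",*tri([s,t,w,w1],[(315.2,233.5),(384.2,218),(387.7,118.6),(381.9,237.2)]))
print("grip",*tri([w,w1],[(387.7,118.6),(381.9,237.2)]))
print("jar",*tri([w,w1],[(389.9,33.6),(385,165.9)]))
for c in [(121,595),(318,595),(130,10),(358,10)]: print(onz(w,(300+c[0]/3,50+c[1]/3),.012))
for c in [(229,166),(302,166),(300,240),(235,240)]: print(c,onz(w,(300+c[0]/3,50+c[1]/3),.086))
```

```text
[ 0.5215566  -0.24098996  0.0870253 ] [0.0003183485111985044, 0.001317306885678585, 0.0010207648026371384]
[ 0.52359745 -0.24315136  0.07745027] [0.0009288196371815209, 0.0009288196371815537]
grip [ 0.51826096 -0.15700934  0.07200557] [0.0005753410032442097, 0.003521763046426246, 0.003966745719373655, 0.0008866166814250057]
grip [ 0.52142788 -0.16117812  0.06018134] [0.0001252927142106123, 0.000125292714210924]
jar [ 0.51949379 -0.08666411  0.05744294] [0.0005342123513484999, 0.0005342123513482434]
[ 0.48408073 -0.31589548  0.012     ]
[ 0.56319775 -0.31438764  0.012     ]
[ 0.48010058 -0.09734845  0.012     ]
[ 0.55905563 -0.09581786  0.012     ]
(229, 166) [ 0.50605477 -0.14947327  0.086     ]
(302, 166) [ 0.52709173 -0.14906711  0.086     ]
(300, 240) [ 0.52814661 -0.17002829  0.086     ]
(235, 240) [ 0.50906992 -0.17039586  0.086     ]
```

>>> {"op": "send_rows", "data": {"moves": "1 0.03 0 0.012 0; 1 0.0305 0 0.0115 0; 1 0 0 0 0; 1 0 0.02 0 0; 1 0 0.02 0 0; 1 0 0.02 0 0; 1 0 0.015 0 0; 1 0 0 0 0; 1 0 0 0 0; 1 0 0 0 0"}}

```text
time: 6.5
tool_pos: [0.5215, -0.2021, 0.1507]
ee_rot: [-1.572, -0.002, 0.017]
wrist_force: [0.4, -0.7, 0.3]
width: 0.0004
```

Run:
```python
from bench import robot, imaging, order
import cv2
o=robot.get_obs();print(o["tool_pos"],o["ee_rot"])
for n,(a,b,c,d) in dict(top=(160,280,310,500),side=(170,310,250,400)).items():
    p=imaging.snapshot(n)
    cv2.imwrite(f"pics/{n}3.png",cv2.resize(p["image"][a:b,c:d,::-1],None,fx=4,fy=4,interpolation=2))
```

```text
[ 0.52151993 -0.20209174  0.15071595] [-1.57159884e+00 -1.51266036e-03  1.74137103e-02]
```

View pics/side3.png

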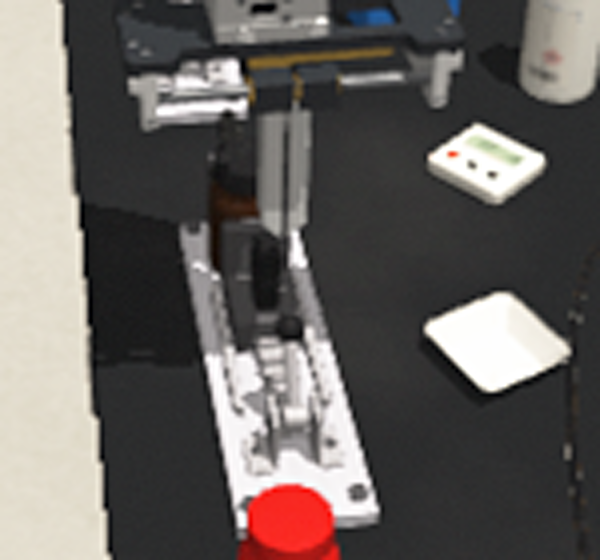

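The side crop shows the shut fingers hanging above the gap between the fin (262,270) and the ball (289,327). Now I go down and push.

>>> {"op": "send_rows", "data": {"moves": "1 0 0.02 0 0; 1 0 0.02 0 0; 1 0 0.02 0 0; 1 0 0 0 0; 1 0 0 0 0; 1 0 0 -0.008 0; 1 0 0 -0.008 0; 1 0 0 -0.008 0; 1 0 0 -0.008 0; 1 0 0 0 0"}}

```text
time: 7.43
tool_pos: [0.5221, -0.236, 0.0903]
ee_rot: [-1.572, -0.001, 0.016]
wrist_force: [-0.6, -0.3, -0.1]
width: 0.0007
```

>>> {"op": "send_rows", "data": {"moves": "1 0 0 -0.008 0; 1 0 0 -0.008 0; 1 0 0 -0.008 0; 1 0 0 -0.008 0; 1 0 0 -0.008 0; 1 0 0 -0.006 0; 1 0 0 0 0; 1 0 0 0 0; 1 0 0 0 0; 1 0 0 0 0"}}

```text
time: 8.27
tool_pos: [0.5225, -0.2787, 0.0893]
ee_rot: [-1.569, 0.0, 0.018]
wrist_force: [0.2, 5.7, 2.3]
width: 0.0001
```

Run:
```python
from bench import robot, imaging, order
import cv2
o=robot.get_obs();print(o["tool_pos"],o["wrist_force"])
for n,(a,b,c,d) in dict(top=(160,280,310,500),side=(170,310,250,400)).items():
    p=imaging.snapshot(n)
    cv2.imwrite(f"pics/{n}4.png",cv2.resize(p["image"][a:b,c:d,::-1],None,fx=4,fy=4,interpolation=2))
```

```text
[ 0.52251688 -0.27866431  0.08931689] [0.21754863 5.71193265 2.33762776]
```

View pics/side4.png

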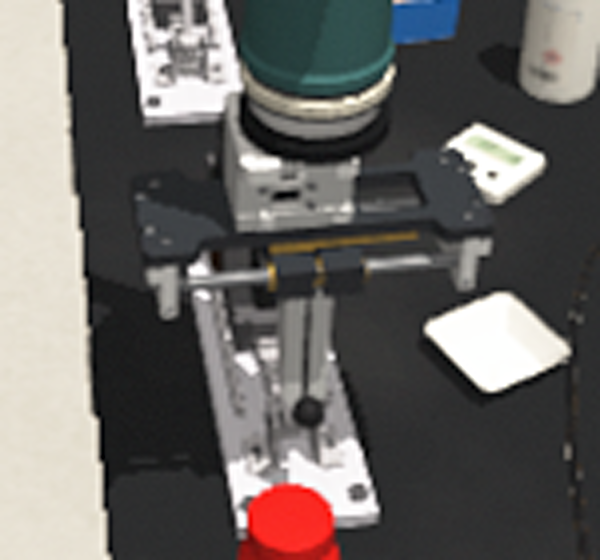

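The ball has gone over to (308,411) in the crop, and 5.7 N means the pawl is against its stop. Next: back off, rise, move over the fin and open.

>>> {"op": "send_rows", "data": {"moves": "1 0 0 0.006 0; 1 0 0 0.006 0; 1 0 0 0 0; 1 0 -0.025 0 0; 1 0 -0.025 0 0; 1 0 -0.025 0 0; 1 0 -0.025 0 0; 1 0 -0.015 0 0; 1 0 0 0 0; -0.3 0 0 0 0"}}

```text
time: 9.2
tool_pos: [0.5227, -0.2683, 0.2053]
ee_rot: [-1.573, -0.002, 0.017]
wrist_force: [0.7, -0.2, -0.3]
width: 0.0042
```

```bash
python3 - <<'E'
from bench import robot, imaging, order
import cv2,pickle
from h import *
o=robot.get_obs();print(o["tool_pos"],o["wrist_force"])
P={}
for n,(a,b,c,d) in dict(top=(160,280,310,500),side=(170,310,250,400),wrist=(0,200,250,450)).items():
    p=P[n]=imaging.snapshot(n)
    cv2.imwrite(f"pics/{n}5.png",cv2.resize(p["image"][a:b,c:d,::-1],None,fx=3,fy=3,interpolation=2))
    for t in("pawl_knob","jaw_grip","jar_centre"):
        print(n,t,[(d["centre"],round(d["conf"],2)) for d in imaging.landmark_of(p,t)])
pickle.dump(P,open("p5.pkl","wb"))
E
python3 -c "
import cv2,numpy as np
a=cv2.imread('pics/side5.png');b=cv2.imread('pics/wrist5.png')
h=np.zeros((600,1050,3),np.uint8);h[:a.shape[0],:450]=a;h[:,450:]=b
cv2.imwrite('pics/m5.png',cv2.resize(h,(798,456)))"
```

```text
[ 0.52274283 -0.26829664  0.20529349] [ 0.67375025 -0.19611149 -0.25649444]
top pawl_knob []
top jaw_grip [([383.7, 219.0], 0.73)]
top jar_centre [([354.8, 214.1], 0.68), ([466.4, 241.5], 0.63)]
side pawl_knob [([325.2, 272.1], 0.7)]
side jaw_grip [([318.1, 236.4], 0.95)]
side jar_centre [([308.3, 222.9], 0.78), ([324.2, 311.9], 0.72)]
wrist pawl_knob [([320.4, 230.7], 0.76)]
wrist jaw_grip [([326.0, 62.8], 0.68)]
wrist jar_centre [([303.3, 286.5], 0.97)]
```

View pics/m5.png

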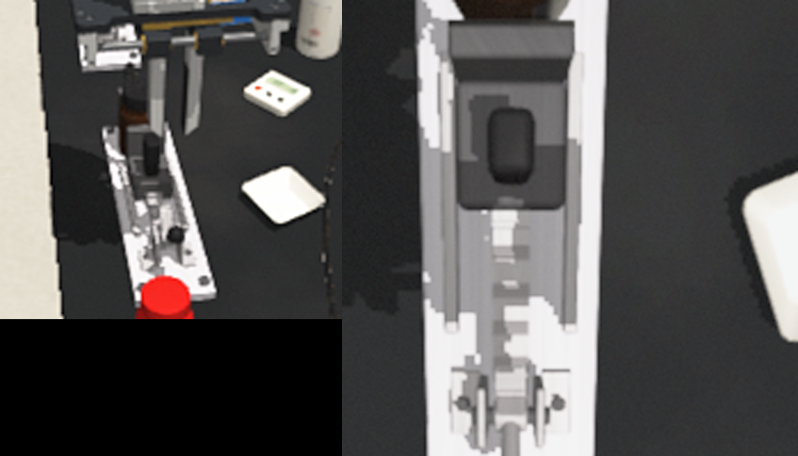

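The pawl is flipped and stays: ball at side crop (176,234), rod lying back in the wrist view at (511,440). The fin top is centred at about wrist pixel (324,64).

Run:
```python
from h import *
import pickle
P=pickle.load(open("p5.pkl","rb"));s,t,w=P["side"],P["top"],P["wrist"]
print(onz(w,(324,64.5),.08), onz(w,(324,64.5),.086))
print(tri([s,w],[(318.1,236.4),(326,62.8)]),tri([s,w,t],[(318.1,236.4),(326,62.8),(383.7,219)]))
print(tri([s,w],[(308.3,222.9),(324,0)])[0])
k=proj(w,np.array([.522,-.301,.08]));print(k)
```

```text
[ 0.5208278  -0.16117387  0.08      ] [ 0.52083156 -0.16188011  0.086     ]
(array([ 0.52399521, -0.15820799,  0.06397778]), [0.0015482986487999526, 0.0015482986487997585]) (array([ 0.52180667, -0.15550457,  0.05944751]), [0.004612241178708952, 0.0019711763952740737, 0.005336016001417223])
[ 0.51364428 -0.11111531  0.07023434]
[322.43960991 229.72231905]
```

>>> {"op": "send_rows", "data": {"moves": "-0.3 0 0 0.027 0; -0.3 0 0 0.027 0; -0.3 0 0 0.027 0; -0.3 0 0 0.025 0; -0.3 0 0 0 0; -0.3 0 0.025 0 0; -0.3 0 0.025 0 0; -0.3 0 0.025 0 0; -0.3 0 0 0 0; -0.3 0 0 0 0"}}

```text
time: 10.63
tool_pos: [0.5195, -0.1619, 0.1282]
ee_rot: [-1.57, 0.003, 0.017]
wrist_force: [-0.4, 0.2, 0.3]
width: 0.061
```

Run:
```python
from bench import robot, imaging, order
import cv2,pickle
from h import *
o=robot.get_obs();print(o["tool_pos"],o["wrist_force"],o["width"])
n="side";p=imaging.snapshot(n)
cv2.imwrite(f"pics/{n}6.png",cv2.resize(p["image"][170:310,250:400,::-1],None,fx=4,fy=4,interpolation=2))
```

```text
[ 0.51954655 -0.16185315  0.12817907] [-0.37145867  0.23021444  0.276042  ] 0.061041124696478086
```

View pics/side6.png

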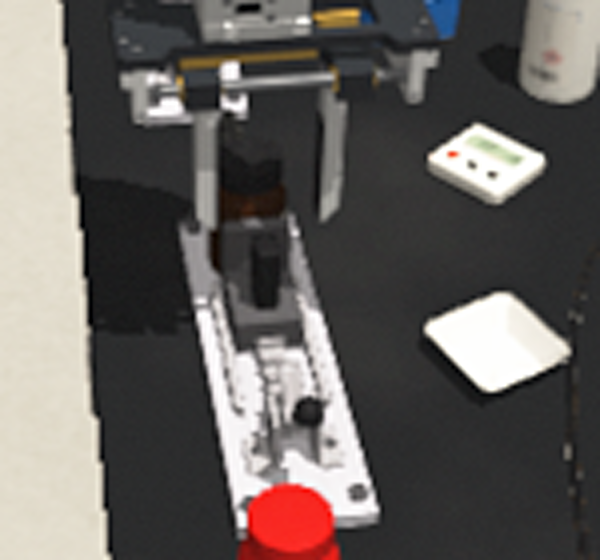

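The fingers straddle the fin (265,270) and are clear of the jar. Down, then grip.

>>> {"op": "send_rows", "data": {"moves": "-0.3 0.001 0.02 0 0; -0.3 0 0.02 0 0; -0.3 0 0.016 0 0; -0.3 0 0 0 0; -0.3 0 0 0 0; 1 0 0 0 0; 1 0 0 0 0; 1 0 0 0 0; 1 0 0 0 0; 1 0 0 0 0"}}

```text
time: 11.52
tool_pos: [0.5219, -0.1618, 0.0742]
ee_rot: [-1.571, -0.001, 0.018]
wrist_force: [-0.1, 0.6, 0.3]
width: 0.0312
```

>>> {"op": "send_rows", "data": {"moves": "1 0 0 0 0; 1 0 0 0 0; 1 0 0 0 0; 1 0 0 0 0; 1 0 0 -0.003 0; 1 0 0 -0.003 0; 1 0 0 -0.003 0; 1 0 0 -0.003 0; 1 0 0 0 0; 1 0 0 0 0"}}

```text
time: 12.35
tool_pos: [0.5209, -0.174, 0.0735]
ee_rot: [-1.571, 0.002, 0.017]
wrist_force: [-5.1, 0.1, 4.5]
width: 0.0158
```

>>> {"op": "send_rows", "data": {"moves": "1 0 0 -0.006 0; 1 0 0 -0.006 0; 1 0 0 -0.006 0; 1 0 0 -0.006 0; 1 0 0 -0.006 0; 1 0 0 -0.005 0; 1 0 0 0 0; 1 0 0 0 0; 1 0 0 0 0; 1 0 0 0 0"}}

```text
time: 13.18
tool_pos: [0.5214, -0.2096, 0.0735]
ee_rot: [-1.572, 0.002, 0.017]
wrist_force: [-4.6, -1.9, 3.5]
width: 0.0159
```

Run:
```python
from bench import robot, imaging, order
import cv2,pickle
from h import *
o=robot.get_obs();print(o["tool_pos"],o["wrist_force"],o["width"])
n="side";p=imaging.snapshot(n)
cv2.imwrite(f"pics/{n}7.png",cv2.resize(p["image"][170:310,250:400,::-1],None,fx=4,fy=4,interpolation=2))
```

```text
[ 0.52143416 -0.20961059  0.07353838] [-4.64597853 -1.92197377  3.51551311] 0.015869028743462375
```

View pics/side7.png

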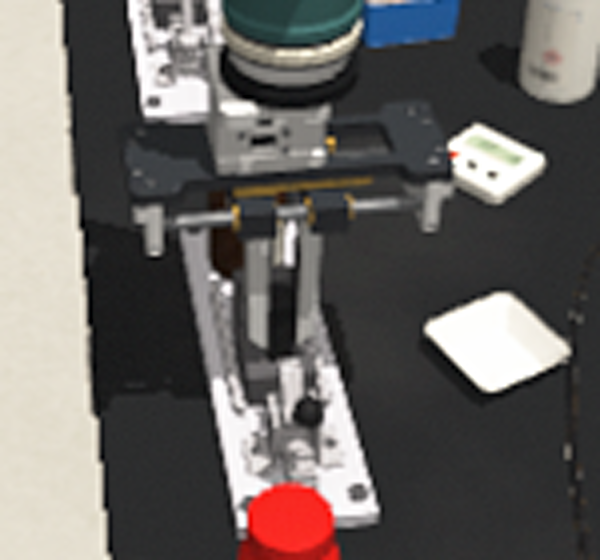

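The jaw has travelled 48 mm with the fin. A few more millimetres should reach the stop.

>>> {"op": "send_rows", "data": {"moves": "1 0 0 -0.001 0; 1 0 0 -0.001 0; 1 0 0 -0.001 0; 1 0 0 0 0; 1 0 0 0 0; 1 0 0 0 0; 1 0 0 0 0; 1 0 0 0 0; 1 0 0 0 0; 1 0 0 0 0"}}

```text
time: 14.07
tool_pos: [0.5215, -0.2116, 0.0735]
ee_rot: [-1.57, 0.002, 0.017]
wrist_force: [-5.3, 1.0, 4.2]
width: 0.0158
```

>>> {"op": "send_rows", "data": {"moves": "-0.3 0 0 0 0; -0.3 0 0 0 0; -0.3 0 0 0 0; -0.3 0 0 0 0; -0.3 0 0 0 0; -0.3 0 0 0 0; -0.3 0 -0.01 0 0; -0.3 0 -0.02 0 0; -0.3 0 -0.03 0 0; -0.3 0 -0.03 0 0"}}

```text
time: 14.9
tool_pos: [0.5218, -0.2114, 0.1642]
ee_rot: [-1.57, 0.002, 0.018]
wrist_force: [-0.0, 0.1, 0.9]
width: 0.0609
```

>>> {"op": "send_rows", "data": {"moves": "-0.3 0 -0.03 0 0; -0.3 0 -0.03 0 0; -0.3 0 0 0 0; -0.3 -0.03 0 -0.02 0; -0.3 -0.03 0 -0.02 0; -0.3 -0.03 0 -0.02 0; -0.3 0 0 0 0; -0.3 0 0 0 0; -0.3 0 0 0 0; -0.3 0 0 0 0"}}

```text
time: 15.73
tool_pos: [0.4342, -0.2727, 0.2234]
ee_rot: [-1.57, -0.0, 0.019]
wrist_force: [-0.1, 0.7, 0.2]
width: 0.061
```

Run:
```python
from bench import robot, imaging, order
import cv2,pickle
from h import *
o=robot.get_obs();print(o["tool_pos"],o["wrist_force"],o["width"])
P={}
for n,(a,b,c,d) in dict(top=(160,280,310,500),side=(170,310,250,400)).items():
    p=P[n]=imaging.snapshot(n)
    cv2.imwrite(f"pics/{n}8.png",cv2.resize(p["image"][a:b,c:d,::-1],None,fx=4,fy=4,interpolation=2))
    for t in("pawl_knob","jaw_grip","jar_centre"):
        print(n,t,[(d["centre"],round(d["conf"],2)) for d in imaging.landmark_of(p,t)])
```

```text
[ 0.43416053 -0.27266125  0.22335919] [-0.07119679  0.66061037  0.154529  ] 0.06096499263676581
top pawl_knob [([356.6, 215.5], 0.65)]
top jaw_grip [([406.4, 220.3], 0.76), ([358.4, 214.1], 0.33)]
top jar_centre [([356.8, 213.6], 0.91)]
side pawl_knob [([326.2, 271.2], 0.52)]
side jaw_grip [([320.1, 246.9], 0.92)]
side jar_centre [([308.2, 223.4], 0.81), ([321.4, 312.4], 0.72)]
```

View pics/side8.png

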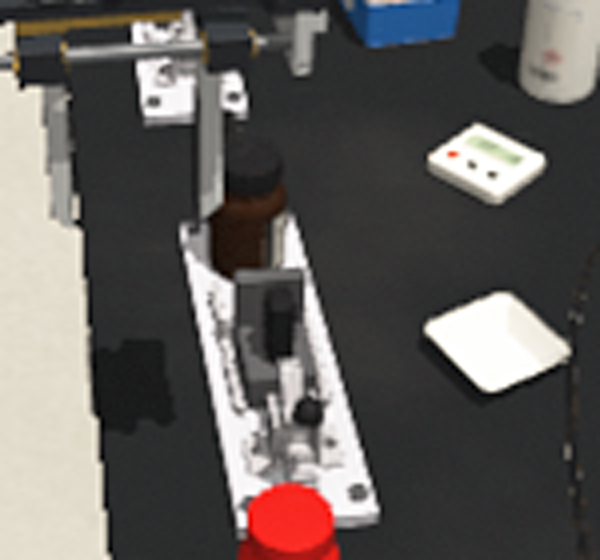

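View pics/top8.png

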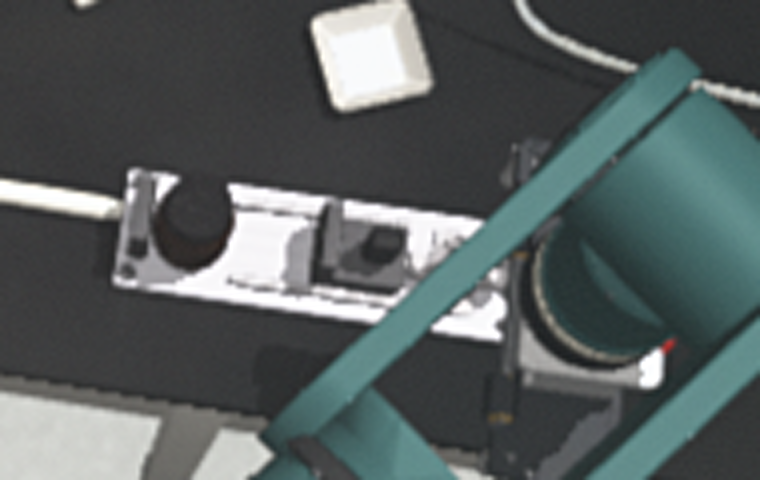

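The jar stands unmoved (top crop (195,222), as before). The jaw is fully back, the ball lies flipped at side crop (308,411), and the arm is clear.

```bash
python3 -c "
from bench import order
print(order.close_job())"
```

```text
the job is handed in; nothing more can be done
None
```

I did the job on the jar's clamp and handed it in at about 16 s of the 45 s. No verdict was reported.

- **Pawl:** I pushed the ball lever over with shut fingers until it met its stop (5.7 N). In the last side view it still lies flipped.
- **Jaw:** I gripped the fin (15.8 mm opening, 16 mm expected) and slid it about 50 mm. With the 2–5 mm it started at, that puts the jaw at roughly 52–55 mm of 55. The force only rose slightly at the end, so I did not firmly confirm the stop. It is well past the 42 mm needed.
- **Jar:** in the last pictures it stands upright, at the same place as in the first ones.
- **Robot:** the gripper is open and clear of everything, with the wrist force near zero.

One network report disagreed: in the last top view it placed the pawl knob on the jar's cap. The arm hid the real knob there, and the side view shows it flipped.

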